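Load and close the mould press

TASK

Load the mould press: swing its crank up until the upper platen is fully raised, lay the loose aluminium cover plate squarely on top of the mould frame, and slide the covered frame along the bed, under the platen, right up against the back stop. Then swing the crank down until the platen bears firmly on the cover plate, and let go. Do not lift the frame out of its guides, and leave the pliers, the clamp and the ring mandrel lying where they are.

Things in the scene. Friction and masses are not known exactly. Their poses are not given: they have to be found in the camera images.
- mould_press: Grey C-frame bench press, fixed. Origin on the bench top below the platen's centre; its +y runs along the steel bed to the open loading end (to the robot's left), -x faces the robot. Base 106 mm wide (x), y -115 to +217 mm, 18 mm high. Bed surface z = 26 mm; two guides along it, 80 mm apart inside, tops z = 36 mm. Column at y below -85 mm; head 78 mm wide, to y = +15 mm, z 143 to 193 mm.
- stop_face (a point): Middle of the face of the dark back stop at the column end of the bed, between the guides; axes as the press's; 70 mm to the -y side of the press's origin, 34 mm above the bench (the stop's top is at 42 mm). With the frame's end against it, the frame's centre is level with the press's origin (y = 0 in the press's frame).
- platen: Upper platen, a 74 x 84 mm (x, y) slab 24 mm thick hanging under the head on a ram and two rods; it only moves up and down, driven by the crank (25 mm per rad). Origin: centre of its underside, 70 mm above the bench when fully raised, up to 30 mm lower when down. Closed on the covered frame it stands at 58 mm.
- crank (a joint): Crank angle in rad: 0 = fully raised (arm points to the press's -y and 55 degrees up; platen at its upper stop), grows as the arm swings down, to 1.2. It starts near 1, the platen too low for the frame to pass. Friction holds it where left: about 6 N at the grip to raise it, 1 to 2 N to lower it. The platen meets the cover plate at about 0.48; there press the grip down with 5 to 10 N.
- crank_axis (a point): Point on the crank's fixed axis, which is level and parallel to the press's x axis; taken in the plane in which the grip's middle moves (x = -99, y = -32, z = 160 mm in the press's frame). Site axes as the press's. The arm moves in a parallel plane 36 mm nearer the press.
- crank_grip (a point): Middle of the crank's dark wooden grip: a round bar 66 mm long, 17 to 22 mm thick, level along the press's x, its free end towards the robot, fixed to the end of the arm. It moves on a circle of 150 mm radius about the crank_axis point, in the press's y-z plane, on the -y side: 283 mm above the bench when raised, about 124 mm at the lowest.
- mould_frame: Loose aluminium mould frame packed with a dark rubber block, 76 x 140 x 22 mm (x, y, z), 0.4 kg, lying on the bed between the guides (2 mm play each side), near the loading end. Origin: centre of its underside, 26 mm above the bench; y along its length, along the bed. Flat top, 22 mm above its origin.
- cover_plate: Loose plain aluminium plate 60 x 118 x 10 mm (x, y, z), 0.17 kg, lying flat on the bench behind the press bed, on the far side from the robot. Origin: centre of its underside. Its long side goes along the frame's long side, either way round. It simply lies on the frame, nothing locates it.
- pliers_parallel: Bystander: nickel pliers, 44 x 100 x 12 mm, lying on the bench between the robot and the press. Origin below its middle.
- c_clamp: Bystander: small dark G-clamp, 64 x 62 x 12 mm, lying on the bench behind the press's column. Origin below its middle.
- ring_mandrel: Bystander: tapered steel ring mandrel, 277 mm long, 29 mm thick, lying on the bench behind the cover plate. Origin below its middle.
Mind the look-alikes: they are no part of the job. Leave any purple look-alike of the mould_frame alone.

How it is judged:
On the way, in this order (a step that is already met when the one before it is completed fails the run):
1. the crank is swung up and the platen fully raised (value of joint crank below 0.08 rad), for 0.2 s.
2. the cover plate lies squarely on the frame, let go (x of cover_plate in the frame of mould_frame between -0.008 and 0.008 m and y of cover_plate in the frame of mould_frame between -0.011 and 0.011 m and z of cover_plate in the frame of mould_frame between 0.0195 and 0.0245 m and angle between the y axis of cover_plate and the y axis of mould_frame, either way round below 0.14 rad and contact force between the fingers and cover_plate below 0.1 N), for 0.3 s.
3. the covered frame is under the platen, against the back stop (y of mould_frame in the frame of mould_press between -0.004 and 0.004 m and z of mould_frame in the frame of mould_press below 0.029 m and x of cover_plate in the frame of mould_frame between -0.008 and 0.008 m and y of cover_plate in the frame of mould_frame between -0.011 and 0.011 m and z of cover_plate in the frame of mould_frame between 0.0195 and 0.0245 m and angle between the y axis of cover_plate and the y axis of mould_frame, either way round below 0.14 rad), for 0.2 s.
At the end, for the whole second after the job is handed in: The frame lies flat on the bed against the back stop (centre within 4 mm of home), the cover plate lies flat on it, centred within 8 mm across and 11 mm along and square within 0.14 rad, and the platen bears on the cover plate with more than 2 N; everything is at rest and the crank is let go (all of step 3 and contact force between platen and cover_plate above 2 N and linear speed of each of mould_frame, cover_plate below 0.01 m/s); the robot touches nothing.
It fails at once if the frame is lifted out of the guides or tipped (z of mould_frame in the frame of mould_press above 0.036 m or angle between mould_frame's own z axis and vertical above 0.2 rad).
It fails at once if the pliers, the clamp or the ring mandrel is shifted by more than 30 mm (distance of any of pliers_parallel, c_clamp, ring_mandrel from where it was at the start of the episode above 0.03 m).
It also fails if it takes over 72 s, if anything falls off the work surface, if the arm or the gripper's body presses on something with over 40 N, if the wrist force passes 120 N, or if a joint passes its speed limit or range.

ROBOT

A 7-joint arm with a two-finger parallel gripper is mounted at the origin on a cart in front of the work surface, level with it; the furniture and walls round the work are solid. World frame = base frame: x ahead of the robot, y to its left, z up, the work surface at z = 0. Lengths are in m, angles in rad, forces in N, time in s.
With the tool pointing down it reaches from about 0.4 to 0.85 m from the base axis. Payload 10.4 kg.
Tool frame: the origin (TCP) lies midway between the tips of the shut fingers; the grasp point (between the pads) lies 19 mm behind it (manip.pinch_z is the distance from the TCP to the grasp point, in m); y points along the fingers, x is the direction in which the jaws open and shut, and the axes are right-handed (so a half turn about y gives the same grasp; the last joint's range is limited). The gripper opens to 85 mm and grips with 20 to 120 N. Pads are 22 mm wide; open, the fingers measure 114 mm over their backs; the gripper's body (76 mm by 85 mm) begins 54 mm behind the grasp point. The pads swing forward as they close: fully open they stand 13 mm farther back than shut.
Start: joints at [-1.16, 0.332, -0.065, 1.46, 0.022, 1.35, -0.088], TCP at [0.263, 0.567, 0.231] pointing down, gripper open.
Joint ranges: [-2.6, 2.6], [-0.5, 2.12], [-1.47, 1.34], [0.16, 2.42], [-1.27, 4.41], [0.06, 2.06], [-2.6, 2.6]. Speed limits (rad/s): [2.22, 2.22, 2.79, 2.79, 3.14, 3.14, 3.14].

INTERFACE

Orientations are given as a unit quaternion [x, y, z, w].
In Python, from workcell import manip gives the robot as it stands.
- The arm moves only by the shell command python3 -m pendant 'ROWS' [OPENING] [FORCE]. ROWS is a JSON object of lists of equal length, an entry for each row: "offset": the shift along the tool's x, y, z scaled (see below), a list of three; "turn": the turn, a rotation vector about the tool's x, y, z scaled (see below), a list of three. A call has 1 to 12 rows; each row is the pose to reach, as a shift and turn from the pose measured when the call began, along the tool's axes at that moment; what a row does not reach only later rows make up. The controller multiplies each number of a shift by 200 mm and each number of a turn by 45 degrees. A row lasts 1/8 s, in which the tool goes at most 62.5 mm and 10.7 degrees, less where a joint would pass 70% of its speed; a pose out of reach is approached as far as the arm can. A call with a number of a shift or a turn outside -1 to 1 is refused whole. A call with a gripper value outside its range is refused whole. OPENING is the opening in per cent of the stroke, from 0 (shut) to 100 (fully open), set as the call begins (- or left out, the last holds). The fingers move at their own pace and stop on an object; FORCE is the grip in N (left out, the last holds). Time passes only in rows, so rows that repeat a pose let the fingers close. It gives the time, the measured TCP pose, the force and the opening at its end, in the units of the state.
- manip.get_obs(): the state, without advancing time (a new reading comes with each control period).
- manip.camera(name): name is "side" or "top"; returns (picture, depth): 400x640x3 uint8, red, green, blue; 400x640 float32, m along the optical axis (not along the pixel's ray), 0 where there is no reading.
- manip.camera_model(name): a dict with "intrinsics" (3x3 intrinsics, pixels), "k1" (the pictures are not rectified: a ray, as slopes to the right and down, at radius r is drawn at 1 + k1 r^2 times it, then the intrinsics apply), "R" (3x3) and "t" (3): a world point X has camera coordinates R X + t. Camera axes: x right, y down, z forward; pixel columns grow to the right and rows downward; lengths in m; the calibration is good to about 2 mm. A picture is of the moment at which its call begins. camera_model takes no time and is no camera call.
- manip.hand_in(): hands the job in, once; it reports no verdict.
The state is a dict: "clock": time; "joint_pos": joint angles; "joint_velocities": joint speeds; "tau": joint torques, N m; "position": TCP position; "ee_rot": TCP orientation; "ft_force": force on the tool from outside, world axes, zero at the start; "torque": the same for the moment, N m; "grip_width": opening from 0.0 (shut) to 1.0 (fully open).
Only numpy, scipy, OpenCV 4.12 (cv2) and the standard library are available. Lean on these libraries where they do the work, as an engineer would, in place of code of your own. Each camera call takes 0.05 s, during which the arm holds its last target. There are 200 camera calls.

## Working session

There is one attempt and no reset: what is moved stays moved. The work goes in short steps, Python scripts to look and compute and a shell command to move; the robot and the scene stay as the last step left them, time stands still between calls to the robot, and variables do not carry over. Pictures are saved under pics/ and viewed, about 8 in all and at most 12, crops included, and the job is handed in when it is done.

```bash
ls; mkdir -p pics; cat > h.py <<'E'
import numpy as np, cv2
from workcell import manip
from scipy.spatial.transform import Rotation as Rn
def snap(name,fn):
    im,d=manip.camera(name); np.savez('pics/'+fn+'.npz',im=im,d=d)
    cv2.imwrite('pics/'+fn+'.png',im[:,:,::-1]); return im,d
def world(name,u,v,d=None,z=None):
    m=manip.camera_model(name);K=np.array(m['intrinsics']);R=np.array(m['R']);t=np.array(m['t'])
    s=cv2.undistortPoints(np.array([[[u,v]]],float),K,np.array([m['k1'],0,0,0.]))[0,0]
    r=np.array([s[0],s[1],1.])
    if z is None: return R.T@(r*d-t)
    c=-R.T@t; w=R.T@r; return c+w*(z-c[2])/w[2]
def obs():
    o=manip.get_obs(); print({k:np.round(o[k],3).tolist() for k in ('clock','position','ee_rot','joint_pos','ft_force','grip_width')}); return o
E
python3 - <<'E'
from h import *
o=obs(); print(Rn.from_quat(o['ee_rot']).as_matrix().round(3), manip.pinch_z)
for n in('top','side'):
    snap(n,n+'0'); m=manip.camera_model(n); print(n,-np.array(m['R']).T@m['t'],np.array(m['R']).round(2).tolist(),m['k1'],m['intrinsics'])
E
```

```text
pics
{'clock': 0.0, 'position': [0.263, 0.567, 0.23], 'ee_rot': [0.596, 0.38, -0.381, -0.596], 'joint_pos': [-1.16, 0.333, -0.065, 1.461, 0.022, 1.35, -0.088], 'ft_force': [-0.046, 0.41, -0.24], 'grip_width': 0.998}
[[ 0.42  -0.001 -0.907]
 [ 0.907 -0.001  0.42 ]
 [-0.001 -1.    -0.   ]] 0.0187
top [ 0.42877202 -0.05285186  1.13601365] [[-0.02, -1.0, 0.0], [-0.99, 0.02, -0.16], [0.16, -0.01, -0.99]] -0.027228286797680523 [[389.48595207   0.         317.31423681]
 [  0.         389.48595207 197.44101102]
 [  0.           0.           1.        ]]
side [ 1.42218077 -0.7409898   1.13429171] [[0.62, 0.79, 0.01], [0.53, -0.41, -0.74], [-0.58, 0.47, -0.67]] -0.047858414501248905 [[506.74478971   0.         319.36802549]
 [  0.         506.74478971 196.71230507]
 [  0.           0.           1.        ]]
```

View pics/top0.png

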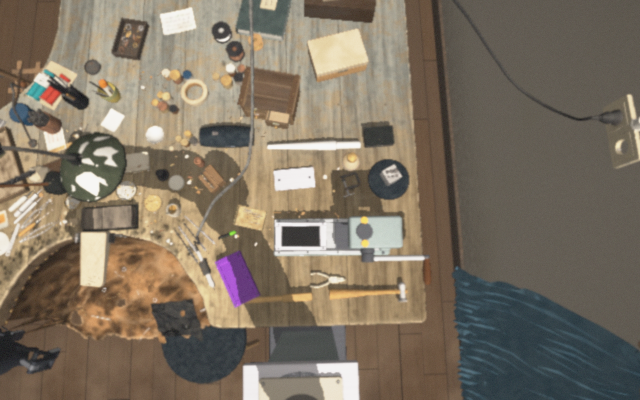

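View pics/side0.png

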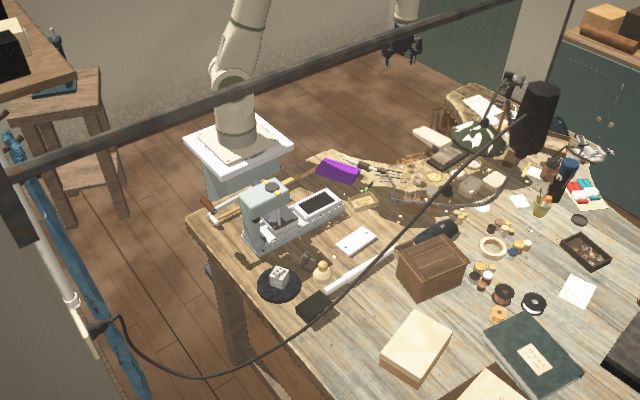

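```bash
python3 - <<'E'
from h import *
im=np.load('pics/top0.npz')['im']
c=im[130:310,220:440]; cv2.imwrite('pics/c1.png',cv2.resize(c,None,fx=3.6,fy=3.3,interpolation=cv2.INTER_CUBIC)[:,:,::-1])
E
```

```text
(no output)
```

View pics/c1.png

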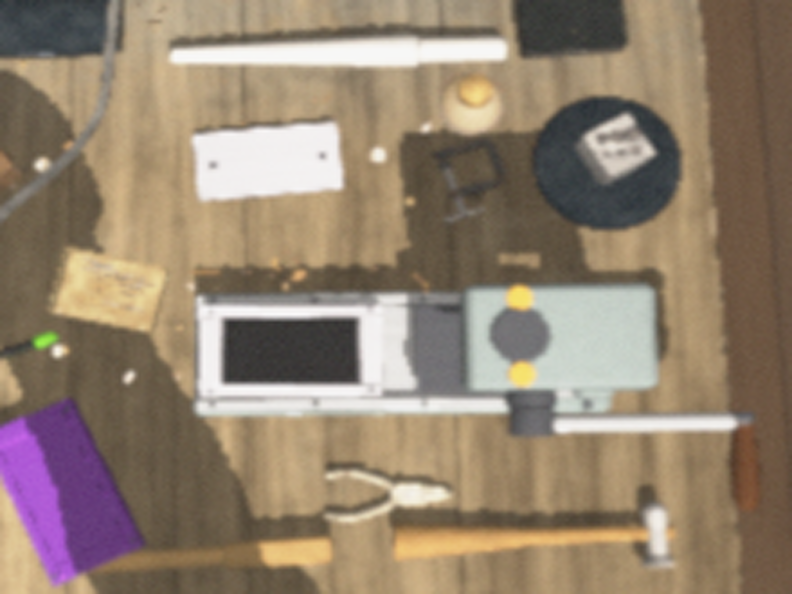

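```bash
python3 - <<'E'
from h import *
D=np.load('pics/top0.npz')['d']
def P(n,cx,cy,z=None):
    u,v=220+cx/3.6-.5+.14,130+cy/3.3-.5+.15
    d=D[int(round(v)),int(round(u))]
    print(n,round(u,1),round(v,1),'depth->',world('top',u,v,d).round(3), 'z->',None if z is None else world('top',u,v,z=z).round(4))
for a in [(198,303),(382,303),(382,395),(198,395)]: P('frame',*a,.048)
P('fc',290,348,.048)
for a in [(467,285),(657,285),(657,388),(467,388)]: P('head',*a,.193)
for a in [(193,131),(338,122),(343,190),(198,200)]: P('cover',*a,.010)
P('cc',268,161,.01)
for a in [(196,293),(196,413)]: P('base',*a,.036)
for a in [(747,424),(748,465),(748,505)]: P('grip',*a,.165)
for a in [(560,424),(650,423),(735,421)]: P('arm',*a,.165)
for a in [(535,410)]: P('hub',*a,.165)
P('bench',400,230,0)
for a in [(340,490),(470,180),(290,50),(60,490),(655,510)]: P('obj',*a,.01)
for a in [(0,420),(70,405),(140,545),(65,580)]: P('purple',*a,.048)
E
```

```text
frame 274.6 221.5 depth-> [0.543 0.061 0.037] z-> [0.5421 0.0604 0.048 ]
frame 325.8 221.5 depth-> [ 0.54  -0.083  0.039] z-> [ 0.5387 -0.0829  0.048 ]
frame 325.8 249.3 depth-> [ 0.462 -0.081  0.025] z-> [ 0.4611 -0.0807  0.048 ]
frame 274.6 249.3 depth-> [0.465 0.063 0.027] z-> [0.4645 0.0609 0.048 ]
fc 300.2 235.1 depth-> [ 0.502 -0.011  0.046] z-> [ 0.5022 -0.0106  0.048 ]
head 349.4 216.0 depth-> [ 0.558 -0.154  0.002] z-> [ 0.5359 -0.1367  0.193 ]
head 402.1 216.0 depth-> [ 0.554 -0.309 -0.001] z-> [ 0.5328 -0.2656  0.193 ]
head 402.1 247.2 depth-> [ 0.463 -0.304 -0.001] z-> [ 0.4572 -0.2611  0.193 ]
head 349.4 247.2 depth-> [ 0.462 -0.137  0.162] z-> [ 0.4605 -0.1339  0.193 ]
cover 273.3 169.3 depth-> [ 0.704  0.069 -0.001] z-> [0.7012 0.0674 0.01  ]
cover 313.5 166.6 depth-> [ 0.709 -0.052  0.001] z-> [ 0.7067 -0.0522  0.01  ]
cover 314.9 187.2 depth-> [ 0.646 -0.055  0.002] z-> [ 0.6443 -0.0549  0.01  ]
cover 274.6 190.3 depth-> [ 0.64   0.065 -0.001] z-> [0.6381 0.0637 0.01  ]
cc 294.1 178.4 depth-> [0.672 0.006 0.013] z-> [0.6722 0.006  0.01  ]
base 274.1 218.4 depth-> [ 0
[... 720 characters left out ...]
.6087 -0.1008  0.    ]
obj 314.1 278.1 depth-> [ 0.382 -0.046  0.006] z-> [ 0.382  -0.0463  0.01  ]
obj 350.2 184.2 depth-> [ 0.653 -0.16  -0.   ] z-> [ 0.6509 -0.159   0.01  ]
obj 300.2 144.8 depth-> [ 0.771 -0.014  0.024] z-> [ 0.7748 -0.0138  0.01  ]
obj 236.3 278.1 depth-> [0.388 0.172 0.019] z-> [0.3872 0.1743 0.01  ]
obj 401.6 284.2 depth-> [ 0.359 -0.291  0.022] z-> [ 0.3588 -0.294   0.01  ]
purple 219.6 256.9 depth-> [ 0.448  0.226 -0.003] z-> [0.4472 0.2133 0.048 ]
purple 239.1 252.4 depth-> [0.459 0.165 0.017] z-> [0.4585 0.1595 0.048 ]
purple 258.5 294.8 depth-> [0.34  0.11  0.021] z-> [0.3426 0.1058 0.048 ]
purple 237.7 305.4 depth-> [0.313 0.168 0.02 ] z-> [0.3157 0.1624 0.048 ]
```

```bash
python3 - <<'E'
from h import *
for n in('top','side'):
    D=np.load(f'pics/{n}0.npz')['d']; pts=[]
    for v in range(0,400,2):
        for u in range(0,640,2):
            if D[v,u]>0: pts.append(np.r_[world(n,u,v,D[v,u]),u,v])
    p=np.array(pts); s=p[(p[:,2]>.12)&(p[:,0]>0.15)&(p[:,0]<.9)&(abs(p[:,1])<.75)]
    print(n,len(s))
    g={}
    for q in s: g.setdefault((round(q[0],1),round(q[1],1)),[]).append(q)
    for k in sorted(g):
        a=np.array(g[k])
        if len(a)>2: print(k,len(a),a[:,2].min().round(2),a[:,2].max().round(2),a[:,3:].mean(0).round())
E
```

```text
Traceback (most recent call last):
  File "h.py", line 8, in world
    m=manip.camera_model(name);K=np.array(m['intrinsics']);R=np.array(m['R']);t=np.array(m['t'])
ValueError: time passes only in moves, steps and waits
```

```bash
sed -i 's/^def snap/import functools\nCM=functools.lru_cache(manip.camera_model)\ndef snap/; s/m=manip.camera_model(name)/m=CM(name)/' h.py; python3 - <<'E'
from h import *
for n in('top','side'):
    D=np.load(f'pics/{n}0.npz')['d']; pts=[]
    for v in range(0,400,3):
        for u in range(0,640,3):
            if D[v,u]>0: pts.append(np.r_[world(n,u,v,D[v,u]),u,v])
    p=np.array(pts); s=p[(p[:,2]>.12)&(p[:,0]>0.15)&(p[:,0]<.8)&(p[:,1]<.5)&(p[:,1]>-.6)]
    print(n,len(s))
    g={}
    for q in s: g.setdefault((round(q[0],1),round(q[1],1)),[]).append(q)
    for k in sorted(g):
        a=np.array(g[k])
        if len(a)>2: print(k,len(a),a[:,2].min().round(2),a[:,2].max().round(2),a[:,3:].mean(0).round())
E
```

```text
top 533
(np.float64(0.2), np.float64(0.5)) 11 0.3 0.34 [ 46. 361.]
(np.float64(0.4), np.float64(-0.3)) 45 0.15 0.16 [419. 264.]
(np.float64(0.4), np.float64(-0.2)) 27 0.15 0.18 [374. 257.]
(np.float64(0.5), np.float64(-0.3)) 19 0.19 0.19 [400. 232.]
(np.float64(0.5), np.float64(-0.2)) 157 0.16 0.2 [376. 232.]
(np.float64(0.5), np.float64(-0.1)) 31 0.16 0.2 [351. 231.]
(np.float64(0.6), np.float64(0.4)) 9 0.17 0.19 [117. 181.]
(np.float64(0.6), np.float64(0.5)) 55 0.17 0.21 [102. 186.]
(np.float64(0.7), np.float64(0.1)) 12 0.12 0.17 [249. 154.]
(np.float64(0.7), np.float64(0.4)) 45 0.17 0.2 [119. 160.]
(np.float64(0.7), np.float64(0.5)) 100 0.18 0.22 [101. 157.]
(np.float64(0.8), np.float64(0.1)) 8 0.17 0.21 [252. 124.]
(np.float64(0.8), np.float64(0.5)) 13 0.17 0.19 [106. 137.]
side 407
(np.float64(0.2), np.float64(-0.6)) 59 0.54 0.56 [52. 75.]
(np.float64(0.2), np.float64(-0.5)) 27 0.54 0.56 [67. 70.]
(np.float64(0.2), np.float64(0.5)) 3 0.3 0.32 [384.  51.]
(np.float64(0.4), np.float64(-0.3)) 28 0.14 0.16 [217. 204.]
(np.float64(0.4), np.float64(-0.2)) 6 0.16 0.18 [252. 185.]
(np.float64(0.5), np.float64(-0.3)) 41 0.12 0.2 [248. 209.]
(np.float64(0.5), np.float64(-0.2)) 112 0.13 0.2 [266. 197.]
(np.float64(0.5), np.float64(-0.1)) 12 0.15 0.2 [283. 188.]
(np.float64(0.6), np.float64(0.4)) 6 0.17 0.19 [452. 137.]
(np.float64(0.6), np.float64(0.5)) 12 0.18 0.21 [457. 129.]
(np.float64(0.7), np.float64(0.1)) 5 0.13 0.16 [397. 200.]
(np.float64(0.7), np.float64(0.4)) 30 0.17 0.21 [465. 144.]
(np.float64(0.7), np.float64(0.5)) 45 0.18 0.22 [476. 136.]
(np.float64(0.8), np.float64(0.1)) 6 0.18 0.2 [412. 202.]
(np.float64(0.8), np.float64(0.5)) 14 0.17 0.19 [489. 152.]
```

```bash
python3 - <<'E'
from h import *
D=np.load('pics/side0.npz')['d']
for u,v in [(20,168),(50,158),(100,140),(150,124),(200,108),(300,75),(400,42),(480,12),(30,220),(60,290),(200,368),(400,225),(480,155)]:
    for dv in(0,):
        d=np.median(D[v-2:v+3,u-1:u+2]); print(u,v,d.round(2),world('side',u,v,d).round(2))
E
```

```text
20 168 0.38 [ 1.05 -0.73  0.9 ]
50 158 0.39 [ 1.05 -0.71  0.89]
100 140 0.4 [ 1.05 -0.67  0.89]
150 124 0.43 [ 1.06 -0.63  0.89]
200 108 0.45 [ 1.05 -0.58  0.89]
300 75 0.5 [ 1.05 -0.47  0.89]
400 42 1.8 [0.27 0.55 0.34]
480 12 3.54 [-0.61  2.33 -0.26]
30 220 0.39 [ 1.07 -0.74  0.86]
60 290 0.9 [ 0.7  -0.76  0.4 ]
200 368 2.15 [ 0.25 -0.44 -0.86]
400 225 1.6 [0.7  0.16 0.  ]
480 155 1.59 [0.75 0.45 0.17]
```

```bash
cat >> h.py <<'E'
def to(p,heading,tilt=0):
    "offset/turn numbers to bring TCP to p, tool down, jaw (tool x) axis heading in deg"
    o=obs(); R=Rn.from_quat(o['ee_rot']); h=np.radians(heading)
    T=np.array([[np.cos(h),0,np.sin(h)],[np.sin(h),0,-np.cos(h)],[0,-1,0]])
    # columns x,y,z: x=(c,s,0), y=(0,0,-1), z=x cross y
    T=np.column_stack([[np.cos(h),np.sin(h),0],[0,0,-1],np.cross([np.cos(h),np.sin(h),0],[0,0,-1])])
    off=R.inv().apply(np.array(p)-o['position'])/.2
    tr=(R.inv()*Rn.from_matrix(T)).as_rotvec()/np.radians(45)
    print('offset',off.round(3).tolist(),'turn',tr.round(3).tolist())
def d(v):
    o=manip.get_obs(); print('doff',(Rn.from_quat(o['ee_rot']).inv().apply(v)/.2).round(3).tolist())
E
python3 -m pendant '{"offset":[[-0.655,-0.5,-0.965],[-0.655,-0.5,-0.965],[-0.655,-0.5,-0.965],[-0.655,-0.5,-0.965],[-0.655,-0.5,-0.965]],"turn":[[0,1,0],[0,1,0],[0,1,0],[0,1,0],[0,1,0]]}' 100 30
python3 -c "
from h import *
to((0.5,0.17,0.35),-25)"
```

```text
clock: 0.72
position: [0.3861, 0.3633, 0.333]
ee_rot: [-0.697, -0.121, 0.119, 0.697]
ft_force: [-0.3, 0.8, -0.4]
grip_width: 0.997
{'clock': 0.725, 'position': [0.386, 0.363, 0.333], 'ee_rot': [-0.697, -0.121, 0.119, 0.697], 'joint_pos': [-0.974, 0.08, 0.141, 1.552, -0.01, 1.508, -0.491], 'ft_force': [-0.292, 0.808, -0.446], 'grip_width': 0.997}
offset [0.214, -0.084, -1.101] turn [-0.001, 0.99, 0.003]
```

```bash

python3 -m pendant '{"offset":[[0.19,-0.08,-0.98],[0.19,-0.08,-0.98],[0.19,-0.08,-0.98],[0.19,-0.08,-0.98],[0.19,-0.08,-0.98]],"turn":[[0,1,0],[0,1,0],[0,1,0],[0,1,0],[0,1,0]]}' | tail -0
python3 -c "
from h import *
to((0.5,-0.02,0.35),-68)"
```

```text
{'clock': 1.35, 'position': [0.488, 0.19, 0.349], 'ee_rot': [-0.689, 0.157, -0.158, 0.69], 'joint_pos': [-0.782, 0.058, 0.342, 1.546, -0.019, 1.539, -0.89], 'ft_force': [-0.207, 0.212, -0.506], 'grip_width': 1.0}
offset [0.511, -0.007, -0.92] turn [-0.002, 0.939, 0.002]Exception ignored on flushing sys.stdout:
BrokenPipeError: [Errno 32] Broken pipe
```

```bash

python3 -m pendant '{"offset":[[0.51,0,-0.92],[0.51,0,-0.92],[0.51,0,-0.92],[0.51,0,-0.92],[0.51,0,-0.92]],"turn":[[0,0.94,0],[0,0.94,0],[0,0.94,0],[0,0.94,0],[0,0.94,0]]}' >/dev/null
python3 -c "
from h import *
to((0.46,-0.18,0.34),-91.4)"
```

```text
{'clock': 1.975, 'position': [0.5, -0.021, 0.348], 'ee_rot': [-0.585, 0.396, -0.397, 0.586], 'joint_pos': [-0.584, -0.008, 0.537, 1.609, 0.004, 1.538, -1.237], 'ft_force': [0.723, 0.167, -0.165], 'grip_width': 1.0}
offset [0.664, 0.041, -0.48] turn [-0.002, 0.515, 0.0]
```

```bash

python3 -m pendant '{"offset":[[0.66,0.04,-0.48],[0.66,0.04,-0.48],[0.66,0.04,-0.48],[0.66,0.04,-0.48],[0.66,0.04,-0.48]],"turn":[[0,0.51,0],[0,0.51,0],[0,0.51,0],[0,0.51,0],[0,0.51,0]]}' >/dev/null
python3 -c "
from h import *
to((0.392,-0.329,0.26),-91.4)"
```

```text
{'clock': 2.6, 'position': [0.46, -0.177, 0.34], 'ee_rot': [0.496, -0.504, 0.504, -0.497], 'joint_pos': [-0.429, -0.038, 0.693, 1.647, 0.024, 1.523, -1.323], 'ft_force': [-0.194, 0.258, 0.096], 'grip_width': 1.001}
offset [0.765, 0.399, -0.331] turn [-0.001, 0.012, -0.001]
```

```bash

python3 -m pendant '{"offset":[[0.76,0.4,-0.33],[0.76,0.4,-0.33],[0.76,0.4,-0.33],[0.76,0.4,-0.33],[0.76,0.4,-0.33]],"turn":[[0,0,0],[0,0,0],[0,0,0],[0,0,0],[0,0,0]]}' >/dev/null
python3 -c "
from h import *
to((0.392,-0.329,0.133),-91.4)
im,D=snap('top','t1'); im2,_=snap('side','s1')
a=cv2.resize(im[200:320,330:480],(600,480),interpolation=cv2.INTER_CUBIC)
cv2.imwrite('pics/c2.png',a[:,:,::-1])"
```

```text
{'clock': 3.225, 'position': [0.394, -0.326, 0.26], 'ee_rot': [-0.497, 0.503, -0.503, 0.498], 'joint_pos': [-0.249, 0.054, 0.896, 1.752, -0.044, 1.356, -0.925], 'ft_force': [0.855, -0.325, 0.217], 'grip_width': 1.001}
offset [0.015, 0.633, -0.009] turn [-0.001, 0.017, -0.001]
```

View pics/c2.png

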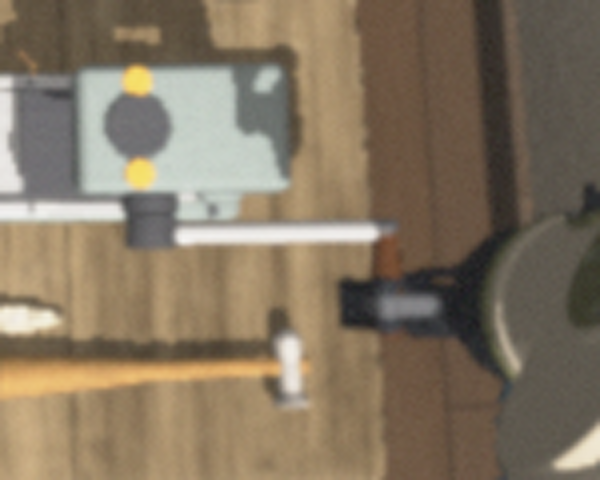

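```bash

python3 -m pendant '{"offset":[[0.015,0.3,-0.01],[0.015,0.5,-0.01],[0.015,0.63,-0.01],[0.015,0.63,-0.01]],"turn":[[0,0,0],[0,0,0],[0,0,0],[0,0,0]]}'
python3 -m pendant '{"offset":[[0,0,0],[0,0,0],[0,0,0],[0,0,0],[0,0,0],[0,0,0],[0,0,0]],"turn":[[0,0,0],[0,0,0],[0,0,0],[0,0,0],[0,0,0],[0,0,0],[0,0,0]]}' 0 30
```

```text
clock: 3.82
position: [0.3924, -0.3273, 0.133]
ee_rot: [-0.498, 0.503, -0.501, 0.498]
ft_force: [0.5, -0.0, 0.7]
grip_width: 0.997
clock: 4.7
position: [0.3927, -0.3274, 0.1331]
ee_rot: [-0.498, 0.502, -0.501, 0.498]
ft_force: [1.3, 0.4, 2.0]
grip_width: 0.238
```

```bash

python3 -m pendant '{"offset":[[0,-0.078,0],[-0.011,-0.157,0],[-0.028,-0.233,0],[-0.054,-0.307,0],[-0.087,-0.378,0],[-0.128,-0.446,0],[-0.175,-0.508,0],[-0.229,-0.566,0],[-0.278,-0.609,0],[-0.32,-0.64,0],[-0.34,-0.655,0],[-0.34,-0.655,0]],"turn":[[0,0,0],[0,0,0],[0,0,0],[0,0,0],[0,0,0],[0,0,0],[0,0,0],[0,0,0],[0,0,0],[0,0,0],[0,0,0],[0,0,0]]}' 0 45
python3 - <<'E'
from h import *
im,D=snap('side','s2'); im1,_=snap('top','t2')
cv2.imwrite('pics/c3.png',cv2.resize(np.hstack([im[110:260,190:350],im1[170:320,290:450]]),(800,375))[:,:,::-1])
E
```

```text
clock: 6.2
position: [0.3938, -0.2736, 0.2718]
ee_rot: [0.497, -0.497, 0.513, -0.493]
ft_force: [-8.6, -42.7, 45.7]
grip_width: 0.231
```

View pics/c3.png

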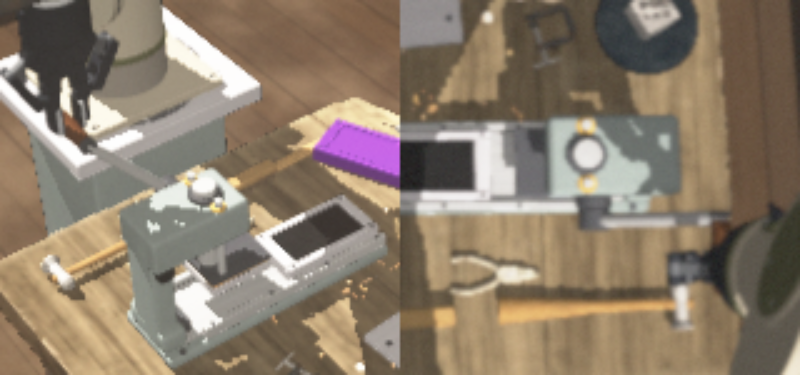

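```bash

python3 -m pendant '{"offset":[[-0.02,-0.01,0],[-0.04,-0.02,0],[-0.05,-0.025,0],[-0.05,-0.025,0]],"turn":[[0,0,0],[0,0,0],[0,0,0],[0,0,0]]}' 0 30
python3 - <<'E'
from h import *
o=obs()
im,D=snap('top','t3')
# crank arm and platen via side
im,D=snap('side','s3')
cv2.imwrite('pics/c4.png',cv2.resize(im[130:250,200:340],(700,600),interpolation=cv2.INTER_CUBIC)[:,:,::-1])
E
```

```text
clock: 6.8
position: [0.3939, -0.2673, 0.2779]
ee_rot: [0.497, -0.496, 0.515, -0.492]
ft_force: [1.0, -12.5, 6.0]
grip_width: 0.228
{'clock': 6.8, 'position': [0.394, -0.267, 0.278], 'ee_rot': [0.497, -0.496, 0.515, -0.492], 'joint_pos': [-0.353, -0.116, 0.795, 1.819, 0.101, 1.382, -1.172], 'ft_force': [1.048, -12.542, 5.953], 'grip_width': 0.228}
```

View pics/c4.png

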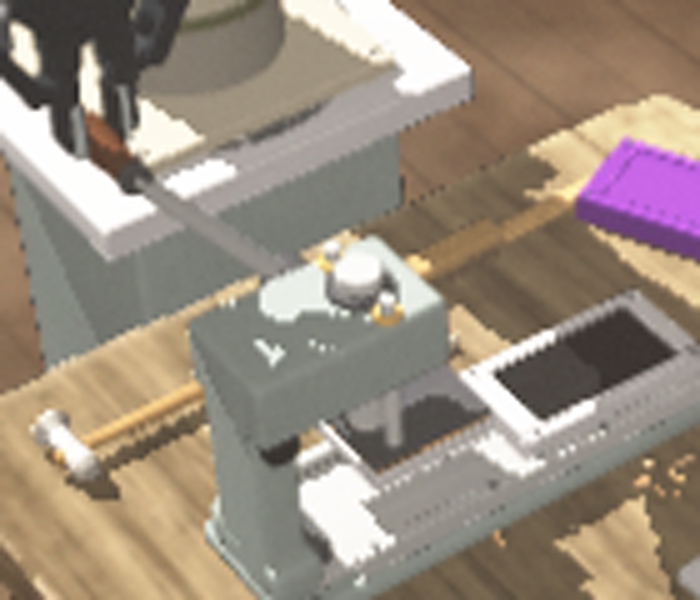

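```bash
python3 - <<'E'
from h import *
m=CM('side');R=np.array(m['R']);t=np.array(m['t']);c=-R.T@t
for u,v,x in [(227,165.6,.434),(224,163,.43),(219,158,.40)]:
    w=world('side',u,v,d=1.)-c; p=c+w*(x-c[0])/w[0]; q=p-np.array([0,-.178,.160]); print(p.round(4),np.hypot(q[1],q[2]).round(4),np.degrees(np.arctan2(q[2],-q[1])).round(1))
# platen top height: dark region
D=np.load('pics/side0.npz')['d'];D3=np.load('pics/s3.npz')['d']
for u,v in [(200+420/5,130+430/5),(200+365/5,130+440/5)]:
    u,v=int(u),int(v)
    for d in(D,D3): print(u,v,world('side',u,v,np.median(d[v-1:v+2,u-1:u+2])).round(3))
T=np.load('pics/t3.npz')['d'];T0=np.load('pics/top0.npz')['d']
for u,v in [(342,225),(342,235),(342,230),(338,235),(364,232)]:
    print(u,v,[world('top',u,v,np.median(d[v-1:v+2,u-1:u+2])).round(3).tolist() for d in(T0,T)])
E
```

```text
[ 0.434  -0.2676  0.2784] 0.1484 52.9
[ 0.43   -0.2733  0.2876] 0.1592 53.2
[ 0.4    -0.2718  0.2854] 0.1566 53.2
284 216 [ 0.507 -0.14   0.069]
284 216 [ 0.528 -0.154  0.093]
273 218 [ 0.507 -0.179  0.084]
273 218 [ 0.518 -0.186  0.096]
342 225 [[0.526, -0.127, 0.067], [0.523, -0.125, 0.094]]
342 235 [[0.498, -0.126, 0.067], [0.497, -0.124, 0.093]]
342 230 [[0.512, -0.126, 0.067], [0.51, -0.125, 0.093]]
338 235 [[0.499, -0.115, 0.069], [0.497, -0.113, 0.094]]
364 232 [[0.496, -0.17, 0.198], [0.495, -0.169, 0.209]]
```

```bash

python3 -m pendant '{"offset":[[-0.03,-0.012,0],[-0.05,-0.02,0],[-0.05,-0.02,0],[-0.05,-0.02,0]],"turn":[[0,0,0],[0,0,0],[0,0,0],[0,0,0]]}' 
python3 - <<'E'
from h import *
T,Dt=snap('top','t4')
for u,v in [(342,225),(342,235),(338,235)]: print(world('top',u,v,np.median(Dt[v-1:v+2,u-1:u+2])).round(4))
E
```

```text
clock: 7.4
position: [0.3938, -0.2635, 0.2811]
ee_rot: [0.497, -0.494, 0.52, -0.489]
ft_force: [13.0, -28.8, -19.2]
grip_width: 0.233
[ 0.5236 -0.125   0.0928]
[ 0.4967 -0.124   0.0935]
[ 0.497  -0.1133  0.0934]
```

```bash

python3 -m pendant '{"offset":[[0,0,0],[0,0,0],[0,0,0],[0,0,0],[0,-0.2,0],[0,-0.42,0],[0,-0.42,0]],"turn":[[0,0,0],[0,0,0],[0,0,0],[0,0,0],[0,0,0],[0,0,0],[0,0,0]]}' 100
python3 - <<'E'
from h import *
T,Dt=snap('top','t5')
for u,v in [(342,225),(342,235),(338,235)]: print(world('top',u,v,np.median(Dt[v-1:v+2,u-1:u+2])).round(4))
to((0.5,-0.11,0.36),-46)
E
```

```text
clock: 8.32
position: [0.3935, -0.2609, 0.3678]
ee_rot: [0.496, -0.493, 0.521, -0.489]
ft_force: [-0.4, 0.2, -0.1]
grip_width: 0.998
[ 0.5235 -0.1249  0.0939]
[ 0.4967 -0.1239  0.0943]
[ 0.4971 -0.1134  0.0925]
{'clock': 8.375, 'position': [0.393, -0.261, 0.366], 'ee_rot': [0.497, -0.493, 0.52, -0.489], 'joint_pos': [-0.365, -0.163, 0.746, 1.67, 0.136, 1.562, -1.222], 'ft_force': [-0.836, 1.021, -0.552], 'grip_width': 1.001}
offset [-0.768, 0.014, 0.514] turn [-0.006, -1.013, 0.051]
```

Platen top holds at 94 mm, so it is fully raised. On to the cover plate.

```bash

python3 -m pendant '{"offset":[[-0.77,0,0.51],[-0.77,0,0.51],[-0.77,0,0.51],[-0.77,0,0.51],[-0.77,0,0.51]],"turn":[[0,-1,0.05],[0,-1,0.05],[0,-1,0.05],[0,-1,0.05],[0,-1,0.05]]}' >/dev/null
python3 -c "
from h import *
to((0.63,-0.02,0.32),-1)"
```

```text
{'clock': 9.0, 'position': [0.499, -0.109, 0.361], 'ee_rot': [-0.65, 0.277, -0.279, 0.651], 'joint_pos': [-0.524, 0.015, 0.667, 1.565, -0.01, 1.563, -0.665], 'ft_force': [-0.292, -0.054, 0.269], 'grip_width': 1.0}
offset [0.13, 0.207, 0.78] turn [-0.001, -1.007, 0.003]
```

```bash

python3 -m pendant '{"offset":[[0.13,0.2,0.78],[0.13,0.2,0.78],[0.13,0.2,0.78],[0.13,0.2,0.78],[0.13,0.2,0.78]],"turn":[[0,-1,0],[0,-1,0],[0,-1,0],[0,-1,0],[0,-1,0]]}' >/dev/null
python3 -c "
from h import *
to((0.672,0.006,0.12),2.8)"
```

```text
{'clock': 9.625, 'position': [0.63, -0.02, 0.319], 'ee_rot': [0.707, -0.007, 0.006, -0.707], 'joint_pos': [-0.461, 0.342, 0.568, 1.326, -0.181, 1.525, 0.07], 'ft_force': [-0.038, -0.935, 0.9], 'grip_width': 0.995}
offset [0.209, 0.996, 0.133] turn [0.001, -0.087, -0.001]
```

```bash

python3 -m pendant '{"offset":[[0.21,0.3,0.13],[0.21,0.6,0.13],[0.21,0.85,0.13],[0.21,1,0.13],[0.21,1,0.13]],"turn":[[0,-0.09,0],[0,-0.09,0],[0,-0.09,0],[0,-0.09,0],[0,-0.09,0]]}' >/dev/null
python3 -c "
from h import *
to((0.672,0.006,-0.005),2.8)"
```

```text
{'clock': 10.25, 'position': [0.67, 0.005, 0.116], 'ee_rot': [0.707, 0.016, -0.021, -0.706], 'joint_pos': [-0.432, 0.551, 0.498, 1.482, -0.272, 1.185, 0.16], 'ft_force': [0.35, -1.008, 0.286], 'grip_width': 0.995}
offset [0.016, 0.603, 0.003] turn [0.001, 0.003, -0.009]
```

```bash

python3 -m pendant '{"offset":[[0.016,0.2,0],[0.016,0.4,0],[0.016,0.55,0],[0.016,0.6,0],[0.016,0.6,0]],"turn":[[0,0,0],[0,0,0],[0,0,0],[0,0,0],[0,0,0]]}'
python3 -m pendant '{"offset":[[0,0,0],[0,0,0],[0,0,0],[0,0,0],[0,0,0]],"turn":[[0,0,0],[0,0,0],[0,0,0],[0,0,0],[0,0,0]]}' 60 30
```

```text
clock: 10.88
position: [0.6727, 0.0053, -0.0033]
ee_rot: [0.707, 0.016, -0.02, -0.706]
ft_force: [0.8, 0.9, 0.3]
grip_width: 1.002
clock: 11.5
position: [0.674, 0.0052, -0.0011]
ee_rot: [0.707, 0.017, -0.019, -0.706]
ft_force: [-0.8, -0.8, 6.5]
grip_width: 0.692
```

```bash

python3 -m pendant '{"offset":[[0,0,0],[0,0,0],[0,-0.02,0],[0,-0.02,0]],"turn":[[0,0,0],[0,0,0],[0,0,0],[0,0,0]]}' 85 30
python3 -m pendant '{"offset":[[0,0,0],[0,0,0],[0,0,0],[0,0,0],[0,0,0]],"turn":[[0,0,0],[0,0,0],[0,0,0],[0,0,0],[0,0,0]]}' 50 40
```

```text
clock: 12.0
position: [0.6742, 0.0052, 0.0033]
ee_rot: [0.707, 0.017, -0.019, -0.706]
ft_force: [0.4, 1.1, -0.6]
grip_width: 0.852
clock: 12.62
position: [0.6742, 0.0052, 0.0037]
ee_rot: [0.707, 0.017, -0.019, -0.707]
ft_force: [-2.9, -0.8, 6.2]
grip_width: 0.674
```

```bash

python3 -m pendant '{"offset":[[0,-0.05,0],[0,-0.15,0],[0,-0.3,0],[0,-0.5,0],[0,-0.7,0],[0,-0.7,0]],"turn":[[0,0,0],[0,0,0],[0,0,0],[0,0,0],[0,0,0],[0,0,0]]}'
python3 - <<'E'
from h import *
a,_=snap('top','t6'); b,_=snap('side','s6')
cv2.imwrite('pics/c5.png',cv2.resize(np.hstack([a[100:270,250:420],b[80:250,260:430]]),(800,400),interpolation=cv2.INTER_CUBIC)[:,:,::-1])
to((0.55,0.02,0.15),-1.4)
E
```

```text
clock: 13.38
position: [0.6768, 0.005, 0.149]
ee_rot: [0.707, 0.02, -0.017, -0.707]
ft_force: [-0.2, -0.3, -2.6]
grip_width: 0.669
{'clock': 13.475, 'position': [0.675, 0.005, 0.145], 'ee_rot': [0.707, 0.017, -0.019, -0.707], 'joint_pos': [-0.434, 0.533, 0.508, 1.445, -0.264, 1.234, 0.154], 'ft_force': [-1.319, -0.491, -1.887], 'grip_width': 0.671}
offset [-0.619, -0.026, 0.105] turn [0.001, 0.097, -0.003]
```

View pics/c5.png

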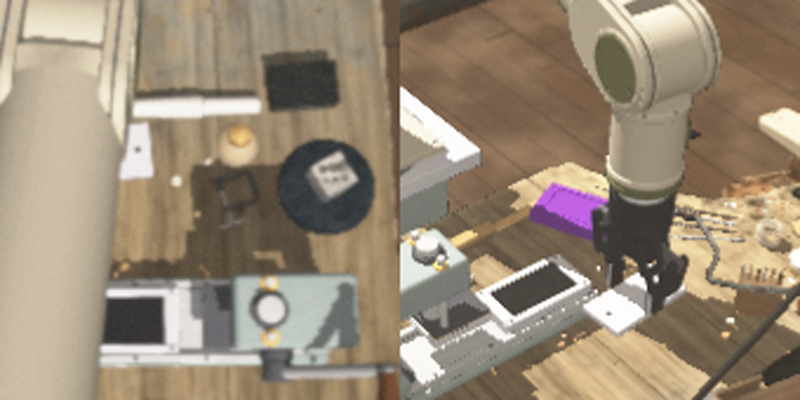

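```bash

python3 -m pendant '{"offset":[[-0.12,0,-0.05],[-0.36,0,0.0],[-0.6,0,0.03],[-0.8,0,0.05],[-0.86,0,0.06],[-0.86,0,0.06],[-0.86,0,0.06]],"turn":[[0,0.05,0],[0,0.097,0],[0,0.097,0],[0,0.097,0],[0,0.097,0],[0,0.097,0],[0,0.097,0]]}'
python3 -c "
from h import *
to((0.502,-0.0114,0.06),-1.4)"
```

```text
clock: 14.35
position: [0.5032, 0.0085, 0.1449]
ee_rot: [0.707, -0.009, 0.008, -0.707]
ft_force: [0.2, 0.1, -2.2]
grip_width: 0.668
{'clock': 14.35, 'position': [0.503, 0.008, 0.145], 'ee_rot': [0.707, -0.009, 0.008, -0.707], 'joint_pos': [-0.619, 0.137, 0.554, 1.912, -0.079, 1.115, -0.059], 'ft_force': [0.161, 0.088, -2.207], 'grip_width': 0.668}
offset [-0.003, 0.425, -0.099] turn [0.001, -0.0, -0.002]
```

```bash

python3 -m pendant '{"offset":[[0,0.1,-0.05],[0,0.25,-0.1],[0,0.38,-0.1],[0,0.425,-0.1],[0,0.425,-0.1]],"turn":[[0,0,0],[0,0,0],[0,0,0],[0,0,0],[0,0,0]]}'
python3 -c "
from h import *
to((0.502,-0.0114,0.052),-1.4)"
```

```text
clock: 14.98
position: [0.5028, -0.0118, 0.0597]
ee_rot: [0.708, -0.01, 0.008, -0.706]
ft_force: [0.6, -0.6, -0.7]
grip_width: 0.669
{'clock': 14.975, 'position': [0.503, -0.012, 0.06], 'ee_rot': [0.708, -0.01, 0.008, -0.706], 'joint_pos': [-0.56, 0.264, 0.553, 1.99, -0.168, 0.935, 0.053], 'ft_force': [0.552, -0.628, -0.671], 'grip_width': 0.669}
offset [-0.004, 0.039, 0.002] turn [0.003, -0.001, -0.003]
```

```bash

python3 -m pendant '{"offset":[[0,0.02,0],[0,0.035,0],[0,0.04,0],[0,0.04,0]],"turn":[[0,0,0],[0,0,0],[0,0,0],[0,0,0]]}'
```

```text
clock: 15.48
position: [0.5029, -0.0117, 0.0519]
ee_rot: [0.708, -0.01, 0.008, -0.706]
ft_force: [-0.1, 0.3, -0.7]
grip_width: 0.671
```

```bash

python3 -m pendant '{"offset":[[0,0.005,0],[0,0.01,0],[0,0.01,0]],"turn":[[0,0,0],[0,0,0],[0,0,0]]}'
python3 -m pendant '{"offset":[[0,0,0],[0,0,0],[0,0,0],[0,-0.05,0],[0,-0.2,0],[0,-0.4,0],[0,-0.5,0],[0,-0.5,0]],"turn":[[0,0,0],[0,0,0],[0,0,0],[0,0,0],[0,0,0],[0,0,0],[0,0,0],[0,0,0]]}' 95
python3 - <<'E'
from h import *
b,_=snap('side','s7'); a,_=snap('top','t7')
cv2.imwrite('pics/c6.png',cv2.resize(np.hstack([b[160:260,250:370],a[190:290,240:360]]),(800,333),interpolation=cv2.INTER_CUBIC)[:,:,::-1])
E
```

```text
clock: 15.85
position: [0.5031, -0.0117, 0.0515]
ee_rot: [0.707, -0.01, 0.008, -0.707]
ft_force: [-9.3, -0.0, 22.1]
grip_width: 0.675
clock: 16.85
position: [0.5043, -0.0116, 0.1532]
ee_rot: [-0.707, 0.009, -0.009, 0.707]
ft_force: [-0.1, -0.2, -0.5]
grip_width: 0.955
```

View pics/c6.png

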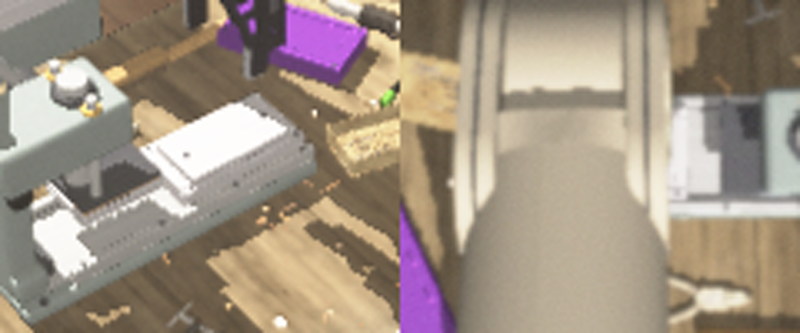

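```bash

python3 -m pendant '{"offset":[[0,0,0.2],[0,0,0.45],[0,0,0.6],[0,0,0.6],[0,0,0.6]],"turn":[[0,0,0],[0,0,0],[0,0,0],[0,0,0],[0,0,0]]}' 0 40
python3 - <<'E'
from h import *
a,D=snap('top','t8')
cv2.imwrite('pics/c7.png',cv2.resize(a[200:270,250:360],(770,490),interpolation=cv2.INTER_CUBIC)[:,:,::-1])
to((0.505,0.09,0.038),-1.4)
E
```

```text
clock: 17.58
position: [0.5056, 0.1073, 0.1502]
ee_rot: [0.708, -0.01, 0.008, -0.706]
ft_force: [-0.4, -0.4, 1.4]
grip_width: 0.004
{'clock': 17.625, 'position': [0.506, 0.107, 0.15], 'ee_rot': [0.708, -0.011, 0.008, -0.707], 'joint_pos': [-0.739, 0.163, 0.487, 1.868, -0.084, 1.134, -0.248], 'ft_force': [0.189, -0.171, 0.097], 'grip_width': -0.004}
offset [0.0, 0.562, -0.084] turn [0.002, -0.003, -0.004]
```

View pics/c7.png

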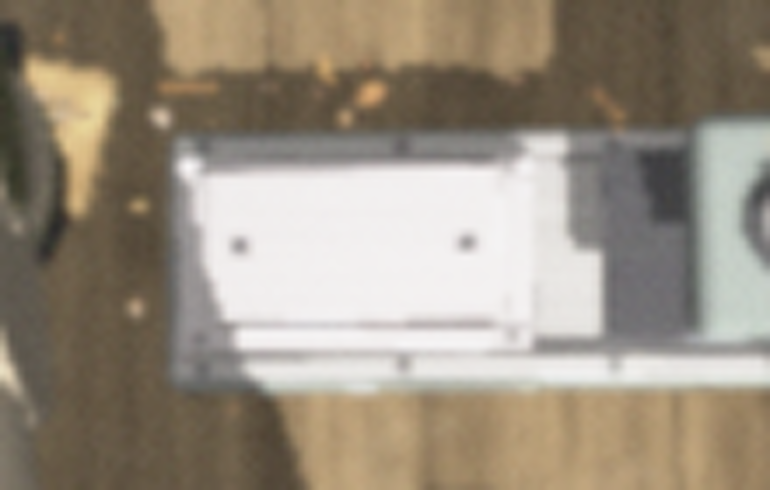

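```bash
python3 - <<'E'
from h import *
P=lambda x,y,z: world('top',250+(x+.5)/7-.5,200+(y+.5)/7-.5,z=z).round(4)
a,b=P(239,245,.058),P(467,242,.058); print('plate holes',(a+b)/2,'yaw',(a-b))
for q in [(207,168),(505,164),(505,323),(235,323)]: print('plate',P(*q,.058))
for q in [(178,152),(533,150),(533,350),(200,350)]: print('frame',P(*q,.048))
E
```

```text
plate holes [ 0.5036 -0.0105  0.058 ] yaw [0.001 0.09  0.   ]
plate [0.5349 0.0469 0.058 ]
plate [ 0.5336 -0.0713  0.058 ]
plate [ 0.471  -0.0696  0.058 ]
plate [0.4736 0.0364 0.058 ]
frame [0.5426 0.0593 0.048 ]
frame [ 0.54   -0.0828  0.048 ]
frame [ 0.4605 -0.0806  0.048 ]
frame [0.4637 0.0512 0.048 ]
```

```bash

python3 -m pendant '{"offset":[[-0.01,0.2,-0.06],[-0.01,0.4,-0.08],[-0.01,0.54,-0.08],[-0.01,0.56,-0.08],[-0.01,0.56,-0.08]],"turn":[[0,0,0],[0,0,0],[0,0,0],[0,0,0],[0,0,0]]}'
python3 -m pendant '{"offset":[[0,0,-0.03],[0,0,-0.05],[0,0,-0.07],[0,0,-0.09],[0,0,-0.115],[0,0,-0.14],[0,0,-0.165],[0,0,-0.19],[0,0,-0.215],[0,0,-0.24],[0,0,-0.265],[0,0,-0.29]],"turn":[[0,0,0],[0,0,0],[0,0,0],[0,0,0],[0,0,0],[0,0,0],[0,0,0],[0,0,0],[0,0,0],[0,0,0],[0,0,0],[0,0,0]]}'
```

```text
clock: 18.25
position: [0.5034, 0.0904, 0.0391]
ee_rot: [0.708, -0.011, 0.009, -0.706]
ft_force: [0.2, 0.5, 0.8]
grip_width: 0.003
clock: 19.75
position: [0.5019, 0.0329, 0.0393]
ee_rot: [0.707, -0.01, 0.008, -0.707]
ft_force: [-0.1, 4.7, 0.9]
grip_width: -0.001
```

```bash

python3 -m pendant '{"offset":[[0,0,-0.03],[0,0,-0.065],[0,0,-0.1],[0,0,-0.14],[0,0,-0.18],[0,0,-0.22],[0,0,-0.26],[0,0,-0.3],[0,0,-0.34],[0,0,-0.38],[0,0,-0.42],[0,0,-0.44]],"turn":[[0,0,0],[0,0,0],[0,0,0],[0,0,0],[0,0,0],[0,0,0],[0,0,0],[0,0,0],[0,0,0],[0,0,0],[0,0,0],[0,0,0]]}'
python3 -m pendant '{"offset":[[0,0,-0.02],[0,0,-0.04],[0,0,-0.05],[0,0,-0.06],[0,0,-0.06]],"turn":[[0,0,0],[0,0,0],[0,0,0],[0,0,0],[0,0,0]]}'
```

```text
clock: 21.25
position: [0.4994, -0.0558, 0.0393]
ee_rot: [0.707, -0.011, 0.009, -0.707]
ft_force: [0.6, 4.5, 0.3]
grip_width: 0.002
clock: 21.88
position: [0.4991, -0.0667, 0.0393]
ee_rot: [-0.707, 0.011, -0.008, 0.707]
ft_force: [-0.8, 7.8, 1.4]
grip_width: -0.001
```

```bash

python3 -m pendant '{"offset":[[0,0,-0.01],[0,0,-0.02],[0,0,-0.025],[0,0,-0.025]],"turn":[[0,0,0],[0,0,0],[0,0,0],[0,0,0]]}'
python3 -m pendant '{"offset":[[0,0,-0.01],[0,0,-0.02],[0,0,-0.025],[0,0,-0.025]],"turn":[[0,0,0],[0,0,0],[0,0,0],[0,0,0]]}'
```

```text
clock: 22.38
position: [0.4991, -0.067, 0.0393]
ee_rot: [-0.705, 0.01, -0.007, 0.709]
ft_force: [-2.3, 20.7, 3.7]
grip_width: 0.0
clock: 22.88
position: [0.499, -0.0669, 0.0393]
ee_rot: [-0.703, 0.009, -0.005, 0.711]
ft_force: [-1.0, 21.8, 4.1]
grip_width: 0.002
```

```bash

python3 -m pendant '{"offset":[[0,0,0.1],[0,0,0.35],[0,0,0.6],[0,-0.3,0.7],[0,-0.6,0.7],[0,-0.9,0.7],[0,-0.98,0.7]],"turn":[[0,0,0],[0,0,0],[0,0,0],[0,0,0],[0,0,0],[0,0,0],[0,0,0]]}'
python3 - <<'E'
from h import *
a,D=snap('top','t9'); b,_=snap('side','s9')
cv2.imwrite('pics/c8.png',cv2.resize(np.hstack([a[200:270,290:400],b[160:230,220:330]]),(800,255),interpolation=cv2.INTER_CUBIC)[:,:,::-1])
to((0.5,-0.06,0.36),-46)
E
```

```text
clock: 23.75
position: [0.5045, 0.0699, 0.2408]
ee_rot: [-0.703, 0.007, -0.007, 0.712]
ft_force: [0.4, -0.2, -0.8]
grip_width: 0.005
{'clock': 23.85, 'position': [0.504, 0.07, 0.238], 'ee_rot': [-0.703, 0.008, -0.006, 0.711], 'joint_pos': [-0.715, 0.059, 0.52, 1.778, -0.043, 1.312, -0.205], 'ft_force': [-0.767, -0.228, -0.751], 'grip_width': 0.001}
offset [-0.007, -0.616, -0.644] turn [-0.013, 0.997, -0.009]
```

View pics/c8.png

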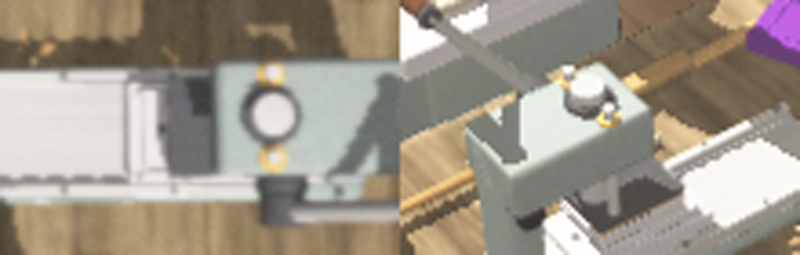

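```bash

python3 -m pendant '{"offset":[[-0.01,-0.6,-0.2],[-0.01,-0.62,-0.4],[-0.01,-0.62,-0.64],[-0.01,-0.62,-0.64],[-0.01,-0.62,-0.64]],"turn":[[-0.013,0.5,0],[-0.013,1,0],[-0.013,1,0],[-0.013,1,0],[-0.013,1,0]]}' 100 >/dev/null
python3 - <<'E'
from h import *
a=np.load('pics/t9.npz')['im'].astype(float).mean(2)
for v in (226,230,236,241): print(v,a[v-1:v+2,318:342].mean(0).astype(int).tolist())
for u in (325,328,330,334): print(u,world('top',u,233,z=.048).round(4),world('top',u,233,z=.058).round(4))
to((0.43,-0.215,0.37),-91.4)
E
```

```text
226 [221, 222, 221, 221, 219, 205, 178, 206, 227, 226, 219, 219, 228, 230, 217, 167, 137, 120, 103, 105, 106, 106, 104, 96]
230 [224, 224, 224, 224, 222, 208, 173, 202, 230, 235, 230, 225, 232, 233, 221, 169, 138, 128, 117, 110, 107, 108, 108, 107]
236 [226, 224, 225, 225, 223, 209, 173, 198, 231, 235, 228, 218, 231, 234, 219, 153, 109, 109, 105, 107, 108, 110, 109, 108]
241 [226, 226, 225, 225, 223, 208, 171, 196, 231, 235, 226, 211, 230, 236, 235, 223, 174, 133, 104, 105, 109, 109, 108, 108]
325 [ 0.5064 -0.0799  0.048 ] [ 0.5057 -0.0796  0.058 ]
328 [ 0.5062 -0.0882  0.048 ] [ 0.5055 -0.0879  0.058 ]
330 [ 0.5061 -0.0938  0.048 ] [ 0.5054 -0.0934  0.058 ]
334 [ 0.5058 -0.105   0.048 ] [ 0.5051 -0.1045  0.058 ]
{'clock': 24.475, 'position': [0.499, -0.06, 0.359], 'ee_rot': [0.651, -0.281, 0.275, -0.65], 'joint_pos': [-0.608, 0.002, 0.648, 1.578, -0.003, 1.57, -0.768], 'ft_force': [0.722, 1.247, -0.65], 'grip_width': 0.998}
offset [0.321, -0.053, -0.785] turn [0.009, 1.003, -0.006]
```

```bash

python3 -m pendant '{"offset":[[0.32,-0.05,-0.78],[0.32,-0.05,-0.78],[0.32,-0.05,-0.78],[0.32,-0.05,-0.78],[0.32,-0.05,-0.78]],"turn":[[0,1,0],[0,1,0],[0,1,0],[0,1,0],[0,1,0]]}' >/dev/null
python3 - <<'E'
from h import *
to((0.392,-0.264,0.345),-91.4)
E
```

```text
{'clock': 25.1, 'position': [0.431, -0.213, 0.368], 'ee_rot': [-0.497, 0.508, -0.502, 0.492], 'joint_pos': [-0.444, -0.079, 0.77, 1.613, 0.056, 1.596, -1.267], 'ft_force': [1.321, -0.037, -0.54], 'grip_width': 1.0}
offset [0.257, 0.116, -0.186] turn [0.014, 0.004, -0.002]
```

```bash

python3 -m pendant '{"offset":[[0.26,0.05,-0.19],[0.26,0.12,-0.19],[0.26,0.12,-0.19],[0.26,0.3,-0.19],[0.26,0.45,-0.19],[0.26,0.53,-0.19],[0.26,0.53,-0.19]],"turn":[[0.014,0,0],[0.014,0,0],[0.014,0,0],[0.014,0,0],[0.014,0,0],[0.014,0,0],[0.014,0,0]]}'
python3 -m pendant '{"offset":[[0,0,0],[0,0,0],[0,0,0],[0,0,0],[0,0,0],[0,0,0]],"turn":[[0,0,0],[0,0,0],[0,0,0],[0,0,0],[0,0,0],[0,0,0]]}' 0 25
```

```text
clock: 25.98
position: [0.3906, -0.2635, 0.2618]
ee_rot: [-0.495, 0.506, -0.504, 0.495]
ft_force: [-0.3, -0.2, 0.6]
grip_width: 1.002
clock: 26.72
position: [0.3907, -0.264, 0.2622]
ee_rot: [-0.495, 0.505, -0.505, 0.495]
ft_force: [-0.6, -3.5, 4.9]
grip_width: 0.245
```

```bash

python3 -m pendant '{"offset":[[0.026,0.019,0],[0.052,0.04,0],[0.077,0.061,0],[0.1,0.084,0],[0.122,0.107,0],[0.144,0.132,0],[0.165,0.158,0],[0.184,0.184,0],[0.2,0.206,0],[0.213,0.228,0],[0.213,0.228,0]],"turn":[[0,0,0],[0,0,0],[0,0,0],[0,0,0],[0,0,0],[0,0,0],[0,0,0],[0,0,0],[0,0,0],[0,0,0],[0,0,0]]}'
```

```text
clock: 28.1
position: [0.3899, -0.3069, 0.2161]
ee_rot: [-0.495, 0.505, -0.505, 0.495]
ft_force: [4.6, 1.6, -5.3]
grip_width: 0.24
```

```bash

python3 -m pendant '{"offset":[[0.006,0.01,0],[0.012,0.02,0],[0.017,0.03,0],[0.022,0.04,0],[0.022,0.04,0]],"turn":[[0,0,0],[0,0,0],[0,0,0],[0,0,0],[0,0,0]]}'
python3 -m pendant '{"offset":[[0.005,0.01,0],[0.009,0.018,0],[0.009,0.018,0]],"turn":[[0,0,0],[0,0,0],[0,0,0]]}'
```

```text
clock: 28.72
position: [0.3898, -0.3114, 0.2081]
ee_rot: [-0.495, 0.505, -0.505, 0.495]
ft_force: [2.4, 4.5, 2.6]
grip_width: 0.242
clock: 29.1
position: [0.39, -0.3123, 0.206]
ee_rot: [-0.495, 0.506, -0.504, 0.496]
ft_force: [-7.5, 15.2, 25.7]
grip_width: 0.243
```

```bash

python3 - <<'E'
from h import *
a,D=snap('top','t10')
for u,v in [(342,225),(342,235),(338,235)]: print(world('top',u,v,np.median(D[v-1:v+2,u-1:u+2])).round(4))
obs()
E
python3 -m pendant '{"offset":[[0,0,0],[0,0,0],[0,0,0],[0,0,0],[0,0,0],[0,-0.2,0],[0,-0.45,0],[0,-0.6,0],[0,-0.6,0]],"turn":[[0,0,0],[0,0,0],[0,0,0],[0,0,0],[0,0,0],[0,0,0],[0,0,0],[0,0,0],[0,0,0]]}' 100
python3 - <<'E'
from h import *
a,D=snap('top','t11'); b,_=snap('side','s11')
for u,v in [(342,225),(342,235),(338,235)]: print(world('top',u,v,np.median(D[v-1:v+2,u-1:u+2])).round(4))
cv2.imwrite('pics/c9.png',cv2.resize(np.hstack([a[190:290,290:430],b[140:240,200:340]]),(800,286),interpolation=cv2.INTER_CUBIC)[:,:,::-1])
a=a.astype(float).mean(2)
for v in (226,230,236,241): print(v,a[v-1:v+2,318:342].mean(0).astype(int).tolist())
obs()
E
```

```text
[ 0.5245 -0.1257  0.0822]
[ 0.4976 -0.1249  0.0801]
[ 0.4977 -0.1139  0.0834]
{'clock': 29.15, 'position': [0.39, -0.312, 0.206], 'ee_rot': [-0.495, 0.506, -0.504, 0.496], 'joint_pos': [-0.317, 0.071, 0.956, 1.859, -0.063, 1.245, -0.932], 'ft_force': [-7.624, 15.693, 26.56], 'grip_width': 0.239}
clock: 30.28
position: [0.3908, -0.3133, 0.3278]
ee_rot: [0.494, -0.505, 0.505, -0.496]
ft_force: [-0.2, 0.9, 0.4]
grip_width: 1.002
[ 0.5245 -0.1257  0.0819]
[ 0.4976 -0.1249  0.0807]
[ 0.4978 -0.114   0.081 ]
226 [228, 228, 227, 227, 226, 213, 186, 215, 233, 232, 226, 224, 234, 236, 235, 223, 167, 121, 112, 112, 111, 111, 105, 93]
230 [231, 230, 230, 230, 228, 215, 181, 208, 236, 239, 236, 231, 237, 239, 238, 226, 171, 128, 120, 114, 114, 115, 114, 113]
236 [231, 231, 230, 230, 229, 215, 180, 207, 237, 239, 234, 224, 236, 239, 232, 196, 134, 108, 110, 113, 115, 115, 113, 113]
241 [231, 231, 231, 231, 229, 216, 179, 204, 236, 239, 232, 218, 235, 240, 239, 229, 182, 138, 120, 115, 114, 112, 113, 114]
{'clock': 30.375, 'position': [0.39, -0.313, 0.325], 'ee_rot': [-0.495, 0.506, -0.504, 0.496], 'joint_pos': [-0.355, -0.029, 0.94, 1.665, 0.022, 1.496, -1.008], 'ft_force': [0.328, 0.917, -0.995], 'grip_width': 1.003}
```

View pics/c9.png

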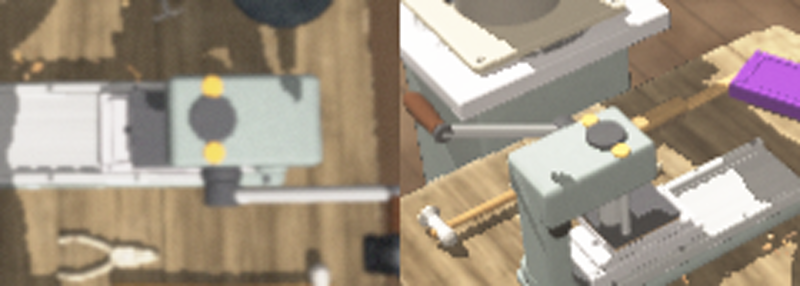

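```bash

python3 -m pendant '{"offset":[[0,0,0],[0,0,0],[0,0,0],[0,0.1,0],[0,0.25,0],[0,0.34,0],[0,0.38,0],[0,0.4,0],[0,0.4,0]],"turn":[[0,0,0],[0,0,0],[0,0,0],[0,0,0],[0,0,0],[0,0,0],[0,0,0],[0,0,0],[0,0,0]]}' 0 40
```

```text
clock: 31.5
position: [0.39, -0.3124, 0.2457]
ee_rot: [-0.495, 0.506, -0.504, 0.496]
ft_force: [-0.1, 0.1, 0.9]
grip_width: -0.002
```

```bash

python3 -m pendant '{"offset":[[0,0.01,0],[0,0.02,0],[0,0.02,0]],"turn":[[0,0,0],[0,0,0],[0,0,0]]}'
python3 -m pendant '{"offset":[[0,0.008,0],[0,0.012,0],[0,0.012,0]],"turn":[[0,0,0],[0,0,0],[0,0,0]]}'
```

```text
clock: 31.88
position: [0.39, -0.3124, 0.2417]
ee_rot: [-0.495, 0.506, -0.504, 0.496]
ft_force: [-0.1, 0.4, -0.0]
grip_width: 0.001
clock: 32.25
position: [0.3901, -0.3125, 0.2397]
ee_rot: [-0.494, 0.506, -0.504, 0.496]
ft_force: [-1.6, 1.1, 5.6]
grip_width: 0.002
```

```bash

python3 -m pendant '{"offset":[[0,0.006,0],[0,0.008,0],[0,0.008,0]],"turn":[[0,0,0],[0,0,0],[0,0,0]]}'
```

```text
clock: 32.62
position: [0.3902, -0.3128, 0.2392]
ee_rot: [-0.494, 0.506, -0.504, 0.496]
ft_force: [-4.2, 2.3, 11.6]
grip_width: 0.002
```

Stiff resistance at 11.6 N: the platen is bearing. Lift straight off, check and hand in.

```bash

python3 -m pendant '{"offset":[[0,-0.03,0],[0,-0.15,0],[0,-0.35,0],[0,-0.5,0],[0,-0.5,0],[0,-0.5,0],[0,-0.5,0],[0,-0.5,0]],"turn":[[0,0,0],[0,0,0],[0,0,0],[0,0,0],[0,0,0],[0,0,0],[0,0,0],[0,0,0]]}'
python3 - <<'E'
from h import *
a,D=snap('top','t12')
for u,v in [(342,225),(342,235),(338,235)]: print(world('top',u,v,np.median(D[v-1:v+2,u-1:u+2])).round(4))
a=a.astype(float).mean(2)
for v in (230,236): print(v,a[v-1:v+2,318:342].mean(0).astype(int).tolist())
b=np.load('pics/top0.npz')['im'].astype(float).mean(2)
# bystander shift by template matching
for n,(u,v,w,h) in dict(pliers=(308,268,42,22),clamp=(338,168,26,26),mandrel=(264,138,100,14)).items():
    r=cv2.matchTemplate(a[v-12:v+h+12,u-12:u+w+12].astype('f4'),b[v:v+h,u:u+w].astype('f4'),cv2.TM_CCOEFF_NORMED); _,m,_,l=cv2.minMaxLoc(r); print(n,round(m,2),l[0]-12,l[1]-12)
obs(); print(manip.hand_in())
E
```

```text
clock: 33.62
position: [0.3899, -0.3129, 0.3386]
ee_rot: [-0.494, 0.506, -0.504, 0.496]
ft_force: [-0.6, 0.0, 0.1]
grip_width: -0.003
[ 0.5244 -0.1256  0.0831]
[ 0.4975 -0.1248  0.0813]
[ 0.4978 -0.114   0.0818]
230 [230, 230, 230, 230, 228, 216, 182, 210, 235, 239, 236, 231, 237, 239, 238, 227, 171, 129, 120, 116, 114, 114, 113, 113]
236 [231, 231, 231, 231, 228, 216, 180, 207, 236, 240, 234, 225, 236, 239, 233, 196, 134, 109, 110, 113, 115, 115, 114, 113]
pliers 1.0 0 0
clamp 1.0 0 0
mandrel 0.72 0 0
{'clock': 33.675, 'position': [0.39, -0.313, 0.339], 'ee_rot': [-0.494, 0.506, -0.504, 0.496], 'joint_pos': [-0.359, -0.033, 0.942, 1.639, 0.024, 1.524, -1.009], 'ft_force': [-0.158, -0.807, -0.525], 'grip_width': 0.003}
the job is handed in; nothing more can be done
None
```

The press is loaded and closed, and I handed the job in at about 34 s. I swung the crank up to its stop, laid the cover plate on the frame and pushed the frame against the back stop. I then swung the crank down, pressed it once more from above with shut fingers (about 12 N), and lifted clear.

Last checks:
- **Frame:** it did not move under a 21 N push at the back stop. In the final picture its end was where that push had left it.
- **Cover plate:** before the slide it lay within about 2 mm of centre and 0.02 rad of square. After the slide its visible end still showed the expected margin of about 11 mm.
- **Platen:** its top reads about 82 mm, which matches the closed height, and did not change after I let go. I could not measure its force on the plate directly; that it bears on the plate is inferred from the stiff resistance at the crank.
- **Bystanders:** image matching shows no shift in the pliers, the clamp or the mandrel. The mandrel's match score was lower (0.72, against 1.0 for the other two).
- **Robot:** nothing touches the gripper, and the force reading is about zero.

Two forces ran higher than intended. Swinging the crank up briefly put about 63 N on the wrist, because I first took the grip to be higher than it is. The first press down on the crank reached about 30 N instead of 5 to 10 N. Both are well under the 120 N wrist limit.

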